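Show where the broken glass negative goes in the drying rack

ROBOT

A 6-joint arm with a two-finger parallel gripper is mounted at the origin on the work surface. World frame = base frame: x ahead of the robot, y to its left, z up, the work surface at z = 0. Lengths are in m, angles in rad, forces in N, time in s.
With the tool pointing down it reaches from about 0.35 to 0.775 m from the base axis. Payload 5.5 kg.
Tool frame: the origin (TCP) lies at the very end of the fingers, on their centre line; the grasp point (between the pads) lies 19 mm behind it; z points along the fingers, x is the direction in which the jaws open and shut, and the axes are right-handed (so a half turn about z gives the same grasp; the last joint's range is limited). The gripper opens to 85 mm and grips with 20 to 120 N. Pads are 22 mm wide; open, the fingers measure 114 mm over their backs; the gripper's body (76 mm by 85 mm) begins 54 mm behind the grasp point. The pads swing forward as they close: fully open they stand 13 mm farther back than shut.
Start: joints at [-1.381, 0.313, 0.046, 1.304, 0, 1.431], TCP at [0.186, -0.544, 0.231] pointing down, gripper open.
Joint ranges: [-2.76, 2.76], [-0.86, 1.69], [-1.03, 1.26], [-2.2, 2.34], [-1.47, 1.5], [-3.14, 3.14]. Speed limits (rad/s): [2.57, 2.57, 3.14, 3.14, 3.14, 3.14].

INTERFACE

Orientations are given as a unit quaternion [x, y, z, w].
In Python, from plant import r gives the robot as it stands. The module is installed in compiled form; this text tells all that it offers.
- The arm moves only by the shell command python3 -m inch 'ROWS' [FORCE]. ROWS is JSON, a list of rows, each a list of 7 numbers: the closure, from 0 (fully open) to 1 (shut), then the shift along the tool's x, y, z in mm, then the turn, a rotation vector about the tool's x, y, z in rad. A call has exactly 8 rows; each row shifts and turns the pose as measured when the row begins, along the tool's axes as they then stand; what a row does not reach is not made up. A row lasts 1/8 s, in which the tool goes at most 62.5 mm and 10.7 degrees, less where a joint would pass 70% of its speed; a pose out of reach is approached as far as the arm can. A call is refused whole if a number of a shift passes 62.5 or a number of a turn 0.188, either way. A call with a gripper value outside its range is refused whole. The fingers move at their own pace and stop on an object; FORCE is the grip in N (left out, the last holds). Time passes only in rows, so rows that do not move let the fingers close, or fill a call up. It gives the time, the measured TCP pose, the force and the opening at its end, in the units of the state.
- r.state(): the state, without advancing time (a new reading comes with each control period).
- r.snapshot(name): name is "scene" or "top" or "wrist"; returns a dict with "color" (480x640x3 uint8, red, green, blue), "depth" (480x640 float32, m along the optical axis (not along the pixel's ray), 0 where there is no reading), "fx", "fy", "cx", "cy" (pixels), "R" (3x3) and "t" (3): a world point X has camera coordinates R X + t. Camera axes: x right, y down, z forward; pixel columns grow to the right and rows downward; lengths in m; the calibration is good to about 2 mm. A picture is of the moment at which its call begins.
- r.close_job(): hands the job in, once; it reports no verdict.
Trained networks look in a picture, given as the dict that the camera call returned (one of the last four; its "shot" number tells which), for a name from the list of things; names that differ only in an ending like _2 or _b are one class to them, and where a whole thing is asked for, a point or a joint stands for the part that bears it (a point fixed in the world has none). Each returns a list of dicts, best first, with "conf" (0 to 1); they miss things now and then, are a little off and sometimes report something else, mostly with a low value. They report only what shows in the picture. A call takes as long as a camera call.
- r.boxes_of(thing, picture): "rect" ([centre column, centre row, width, height] in pixels, round what is visible of it).
- r.masks_of(thing, picture): "mask" (480x640 bool, what is visible of it) and "rect" ([centre column, centre row, width, height] in pixels, round what is visible of it).
The state is a dict: "time_s": time; "joints": joint angles; "joint_velocities": joint speeds; "effort": joint torques, N m; "tool_pos": TCP position; "eef_rot": TCP orientation; "force": force on the tool from outside, world axes, zero at the start; "ft_torque": the same for the moment, N m; "finger_gap": finger opening in m.
Only numpy, scipy, OpenCV 4.12 (cv2) and the standard library are available. Lean on these libraries where they do the work, as an engineer would, in place of code of your own. Each camera call takes 0.05 s, during which the arm holds its last target. There are 200 camera calls.

TASK

Show the trainee where the next wet glass negative goes: hold the fingertips just above (a finger's breadth or two) the middle of the lying plate with the broken-off corner for two seconds, then move over and point likewise from above at the middle of the one free slot in the drying rack, just above the level of the standing plates' top edges, and finish still pointing there. The emulsion is wet, so touch and move nothing, and do not come down low over either of the whole plates lying on the blotter.

Things in the scene. Friction and masses are not known exactly. Their poses are not given: they have to be found in the camera images.
- broken_plate: The wet glass negative, dark grey glass 90 x 65 x 2.5 mm with a big piece (34 x 36 mm) broken off one corner; lies flat, picture side up, on the blotter between or beside two whole plates of the same size. Origin: centre of the underside of the complete 90 x 65 outline; x along the 90 mm side, y along the 65 mm side, z up; the missing corner is the +x, -y one.
- broken_plate_mid (a point): Middle of the upper face of the broken plate (centre of its 90 x 65 outline), 2.5 mm above its underside and about 5.5 mm above the table.
- whole_a: A wet, whole glass negative, dark grey glass 90 x 65 x 2.5 mm, lying flat on the blotter. Origin: centre of its underside; x along its 90 mm side, z up. Middles of neighbouring lying plates are about 88 mm apart.
- whole_b: Another wet, whole glass negative, dark grey glass 90 x 65 x 2.5 mm, lying flat on the blotter. Origin and axes as for whole_a.
- blotter: White blotting card 160 x 290 x 3 mm lying on the table, with the three plates in a row along its 290 mm side (y). Origin: centre of its underside. It may be on the robot's left or right; the rack is on the other side.
- rack: Wooden drying rack, fixed to the table, 104 mm (x) by 200 mm (y): two notched rails 35 mm high between two end boards 45 mm high. Six slots, 30 mm apart in a row along y (at y = -75, -45, -15, 15, 45, 75 mm), each slot running along x; five hold a plate standing on its 90 mm edge, one is free. The standing plates' top edges are 77 mm above the table. Origin: centre of the underside.
- free_slot_mouth (a point): Middle of the length of the one free slot, at the level of the standing plates' top edges (77 mm above the table, 65 mm above the slot's floor). x along the slot, y across it (towards the neighbouring slots 30 mm away), z up.
- stand_0: A glass negative, dark grey glass 90 x 65 x 2.5 mm, standing on its long edge in one of the rack's slots, top edge 77 mm above the table. Origin: middle of its lower edge (12 mm above the table); x along the 90 mm edge, z up.
- stand_1: A glass negative, dark grey glass 90 x 65 x 2.5 mm, standing on its long edge in one of the rack's slots, top edge 77 mm above the table. Origin: middle of its lower edge (12 mm above the table); x along the 90 mm edge, z up.
- stand_2: A glass negative, dark grey glass 90 x 65 x 2.5 mm, standing on its long edge in one of the rack's slots, top edge 77 mm above the table. Origin: middle of its lower edge (12 mm above the table); x along the 90 mm edge, z up.
- stand_3: A glass negative, dark grey glass 90 x 65 x 2.5 mm, standing on its long edge in one of the rack's slots, top edge 77 mm above the table. Origin: middle of its lower edge (12 mm above the table); x along the 90 mm edge, z up.
- stand_4: A glass negative, dark grey glass 90 x 65 x 2.5 mm, standing on its long edge in one of the rack's slots, top edge 77 mm above the table. Origin: middle of its lower edge (12 mm above the table); x along the 90 mm edge, z up.
- brush: Soft dusting brush, 170 mm long, lying on the table between blotter and rack, handle towards the robot; leave it alone.
- bottle: White closed plastic bottle, 56 mm across, about 150 mm tall, standing beyond the work; leave it alone. Origin: centre of its foot.
- beaker: Clear glass beaker, 70 mm across, 85 mm tall, standing beyond the work; leave it alone. Origin: centre of its foot.

How it is judged:
On the way, in this order (a step that is already met when the one before it is completed fails the run):
1. the fingers point at the middle of the broken plate from just above it, for about two seconds (horizontal distance between the grasp point and broken_plate_mid below 0.03 m and z of the grasp point in the frame of broken_plate_mid below 0.07 m), for 1.8 s.
2. then they point at the middle of the free slot, just above the standing plates' top edges (y of the grasp point in the frame of free_slot_mouth between -0.013 and 0.013 m and x of the grasp point in the frame of free_slot_mouth between -0.035 and 0.035 m and z of the grasp point in the frame of free_slot_mouth between 0 and 0.07 m), for 0.5 s.
At the end, for the whole second after the job is handed in: The point between the finger pads is still above the free slot: within 13 mm of its centre plane, within 35 mm of the middle of its length, above the level of the standing plates' top edges by no more than 70 mm; all plates and the things around lie and stand where they were (within 8 mm) (all of step 2 and distance of each of broken_plate, whole_a, whole_b, stand_0, stand_1, stand_2, stand_3, stand_4, brush, bottle, beaker from where it was at the start of the episode below 0.008 m); the robot touches nothing.
It fails at once if the robot touches something (contact force between any of the fingers, the arm and anything else above 0.5 N).
It fails at once if a plate, or something else on the table, is moved, lifted or carried (distance of any of broken_plate, whole_a, whole_b, stand_0, stand_1, stand_2, stand_3, stand_4, brush, bottle, beaker from where it was at the start of the episode above 0.01 m).
It fails at once if the fingers come down to point at a whole plate on the blotter (point between the pads within 30 mm of its middle and less than 55 mm above it) ((horizontal distance between the grasp point and whole_a below 0.03 m and z of the grasp point in the frame of whole_a below 0.055 m) or (horizontal distance between the grasp point and whole_b below 0.03 m and z of the grasp point in the frame of whole_b below 0.055 m)).
It also fails if it takes over 42 s, if anything falls off the work surface, if the arm or the gripper's body presses on something with over 40 N, if the wrist force passes 120 N, or if a joint passes its speed limit or range.

## Working session

There is one attempt and no reset: what is moved stays moved. The work goes in short steps, Python scripts to look and compute and a shell command to move; the robot and the scene stay as the last step left them, time stands still between calls to the robot, and variables do not carry over. Pictures are saved under pics/ and viewed, about 8 in all and at most 12, crops included, and the job is handed in when it is done.

```bash
mkdir -p pics; python3 - <<'E'
from plant import r
import cv2,numpy as np,pickle
s=r.state();print(s['time_s'],s['tool_pos'],s['eef_rot'],s['finger_gap'])
for n in ['top','scene']:
    p=r.snapshot(n);pickle.dump(p,open(n+'.pkl','wb'));cv2.imwrite(f'pics/{n}0.png',p['color'][:,:,::-1])
    print(n,p['R'],p['t'],p['fx'])
    for th in ['broken_plate','whole_a','rack','blotter','stand_0']:
        print(th,[(np.round(d['rect']).tolist(),round(d['conf'],2)) for d in r.masks_of(th,p)])
E
```

```text
0.0 [ 0.18609452 -0.54352511  0.23040206] [ 8.13578055e-01 -5.81455006e-01 -6.53291098e-04 -6.30215574e-04] 0.08540625341028772
top [[-0.01567823 -0.99980556 -0.01195975]
 [-0.99078708  0.01714378 -0.13433932]
 [ 0.13451823  0.00974336 -0.99086322]] [0.02257146 0.65290588 0.82069379] 497.84937234672094
broken_plate [([496.0, 300.0, 43.0, 49.0], 0.64), ([351.0, 172.0, 38.0, 49.0], 0.59)]
whole_a [([397.0, 311.0, 39.0, 55.0], 0.89), ([447.0, 309.0, 44.0, 55.0], 0.79)]
rack [([211.0, 294.0, 131.0, 84.0], 0.6)]
blotter [([446.0, 306.0, 172.0, 107.0], 0.66)]
stand_0 [([205.0, 293.0, 23.0, 50.0], 0.72), ([220.0, 297.0, 23.0, 53.0], 0.62), ([184.0, 288.0, 25.0, 56.0], 0.57), ([253.0, 306.0, 20.0, 52.0], 0.52)]
scene [[-0.87061092  0.49146494 -0.02233457]
 [ 0.28276759  0.46272924 -0.84019292]
 [-0.4025905  -0.73779663 -0.54182748]] [ 0.54917601 -0.11718857  1.24041425] 467.452386954889
broken_plate [([294.0, 201.0, 31.0, 20.0], 0.65), ([417.0, 309.0, 56.0, 39.0], 0.36)]
whole_a [([314.0, 213.0, 39.0, 22.0], 0.92), ([244.0, 249.0, 35.0, 76.0], 0.69), ([332.0, 228.0, 47.0, 25.0], 0.66)]
rack [([408.0, 310.0, 93.0, 88.0], 0.75), ([245.0, 247.0, 34.0, 78.0], 0.49)]
blotter [([314.0, 216.0, 111.0, 66.0], 0.97)]
stand_0 [([392.0, 267.0, 43.0, 30.0], 0.9), ([417.0, 309.0, 52.0, 35.0], 0.83), ([423.0, 319.0, 54.0, 36.0], 0.78), ([401.0, 287.0, 44.0, 36.0], 0.76), ([411.0, 298.0, 53.0, 36.0], 0.67)]
```

View pics/top0.png

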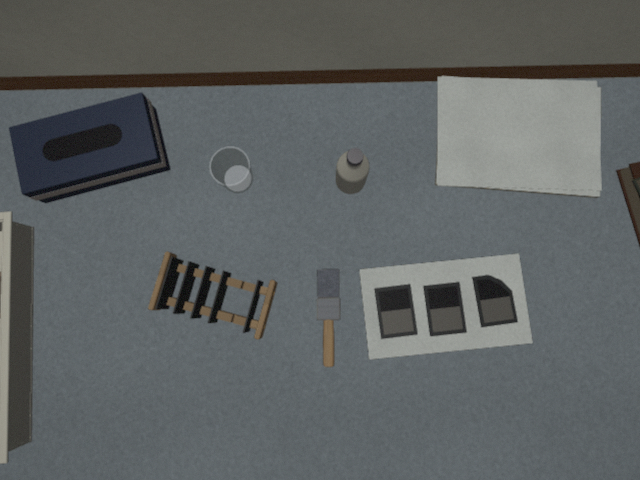

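View pics/scene0.png

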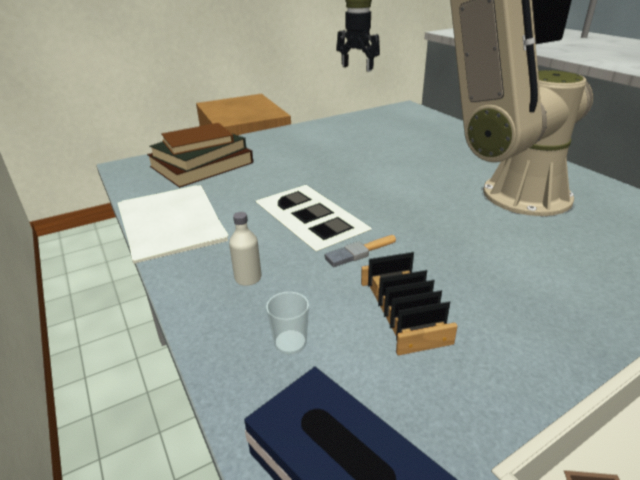

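The top view shows the broken plate at about (496,300), with its missing corner at the upper right. The free slot is between the standing plates at columns 220 and 253, at about (237,301).

```bash
cat > h.py <<'E'
import numpy as np
def ray(p,uv,z):
    uv=np.atleast_2d(uv).astype(float)
    d=np.c_[(uv[:,0]-p['cx'])/p['fx'],(uv[:,1]-p['cy'])/p['fy'],np.ones(len(uv))]@p['R']
    c=-p['R'].T@p['t']; return c+d*((z-c[2])/d[:,2])[:,None]
def cloud(p):
    v,u=np.mgrid[:480,:640];Z=p['depth']
    C=np.stack([(u-p['cx'])/p['fx']*Z,(v-p['cy'])/p['fy']*Z,Z],-1)
    W=(C-p['t'])@p['R'];W[Z==0]=np.nan;return W
E
python3 - <<'E'
from h import *
from plant import r
import cv2
p=r.snapshot('top')
W=cloud(p)
for th in ['broken_plate','whole_a','blotter']:
    for d in r.masks_of(th,p)[:2]:
        m=d['mask'];pts=np.argwhere(m)[:,::-1]
        w=ray(p,pts,.0055 if th!='blotter' else .003)[:,:2]
        c,s,a=cv2.minAreaRect((w*1000).astype(np.float32))
        print(th,round(d['conf'],2),np.round(c,1),np.round(s,1),round(a,1),'z',np.nanmedian(W[m][:,2]).round(4))
for i,d in enumerate(r.masks_of('stand_0',p)):
    m=d['mask'];w=W[m];w=w[(w[:,2]>.066)&(w[:,2]<.09)]
    print('stand',d['rect'],len(w),np.round(np.median(w,0),4) if len(w) else '')
x=W[235:350,140:290].reshape(-1,3)
hi=x[(x[:,2]>.068)&(x[:,2]<.09)][:,:2]; lo=x[(x[:,2]>.025)][:,:2]
c,s,a=cv2.minAreaRect((lo*1000).astype(np.float32));print('rack rect',c,s,a)
for k in range(0,1): print('hi n',len(hi))
np.save('hi.npy',hi)
im=cv2.resize(p['color'][230:350,140:290,::-1],None,fx=5,fy=5,interpolation=cv2.INTER_CUBIC);cv2.imwrite('pics/rack.png',cv2.convertScaleAbs(im,alpha=1.8))
E
```

```text
broken_plate 0.81 [ 549.6 -301.9] [89.4 67.4] 7.1 z 0.0057
whole_a 0.79 [ 531.4 -123.3] [90.1 66.9] 5.7 z 0.0055
whole_a 0.67 [ 534.  -211.1] [89.8 65.1] 5.2 z 0.0056
blotter 0.74 [ 539.4 -212. ] [162.2 292.8] 4.8 z 0.003
stand [221.2, 297.3, 22.1, 54.0] 154 [0.5592 0.1816 0.0757]
stand [185.9, 288.8, 25.1, 54.3] 170 [0.5783 0.2384 0.0746]
stand [204.1, 294.8, 22.9, 49.9] 137 [0.5654 0.2111 0.0744]
stand [253.2, 305.8, 22.4, 53.1] 127 [0.5395 0.1251 0.0756]
stand [171.1, 283.1, 23.2, 53.9] 185 [0.5829 0.268  0.0744]
rack rect (564.6057739257812, 196.32247924804688) (200.60801696777344, 103.49746704101562) 74.17393493652344
hi n 760
```

View pics/rack.png

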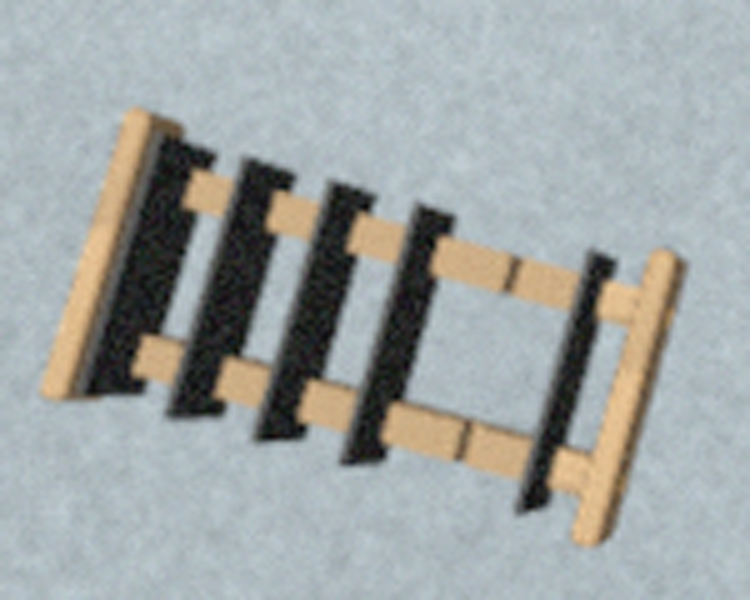

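The notches show the free slot at about (237.5,301.3). The rack's geometry puts its middle near (0.552, 0.153), and the broken plate's middle is near (0.550, -0.302). Sizes and heights agree with the text, so I'll move over the plate at travel height with the gripper closing.

```bash
python3 -m inch '[[1,-14,-53,0,0,0,0],[1,-14,-53,0,0,0,0],[1,-14,-53,0,0,0,0],[1,-14,-53,0,0,0,0],[1,-14,-53,0,0,0,0],[1,-14,-53,0,0,0,0],[1,-14,-53,0,0,0,0],[1,0,0,0,0,0,0]]'
cat > to.py <<'E'
import sys,numpy as np
from plant import r
from scipy.spatial.transform import Rotation as R
s=r.state();Q=R.from_quat(s['eef_rot'])
print(s['time_s'],s['tool_pos'],Q.as_matrix().round(3).tolist(),s['joints'],s['force'],s['finger_gap'])
print('shift mm',(Q.inv().apply(np.array(list(map(float,sys.argv[1:4])))-s['tool_pos'])*1000).round(1))
E
python3 to.py .5496 -.302 .034
python3 - <<'E'
import pickle
from h import *
p=pickle.load(open('top.pkl','rb'))
print(ray(p,[[242.4,284.6],[232.6,318]],.035), ray(p,[[242.4,284.6],[232.6,318]],.035).mean(0))
E
```

```text
time_s: 1.85
tool_pos: [0.5153, -0.3276, 0.2311]
eef_rot: [0.812, -0.583, 0.002, 0.001]
force: [-0.7, 0.1, 0.7]
finger_gap: -0.0002
1.85 [ 0.51534272 -0.32760257  0.23108742] [[0.32, -0.948, 0.002], [-0.948, -0.32, -0.003], [0.004, -0.001, -1.0]] [-6.97074763e-01  3.80965844e-01  1.42402493e-01  1.32857751e+00
 -1.13950612e-03  2.11908568e+00] [-0.67378615  0.13398079  0.65240337] -0.00018926981191954824
shift mm [-14.  -40.5 197.1]
[[0.58013218 0.14471053 0.035     ]
 [0.5229931  0.16135352 0.035     ]] [0.55156264 0.15303203 0.035     ]
```

```bash
python3 -m inch '[[1,-7,-20,0,0,0,0],[1,-7,-20,0,0,0,0],[1,0,0,30,0,0,0],[1,0,0,30,0,0,0],[1,0,0,30,0,0,0],[1,0,0,30,0,0,0],[1,0,0,20,0,0,0],[1,0,0,0,0,0,0]]'
python3 to.py .5496 -.302 .034
python3 - <<'E'
from plant import r
import cv2
p=r.snapshot('wrist');cv2.imwrite('pics/w1.png',p['color'][:,:,::-1])
E
```

```text
time_s: 2.85
tool_pos: [0.5487, -0.3045, 0.088]
eef_rot: [0.811, -0.585, 0.002, 0.002]
force: [-0.8, 0.4, -0.3]
finger_gap: 0.0003
2.85 [ 0.54873535 -0.30447669  0.08804914] [[0.315, -0.949, 0.002], [-0.949, -0.315, -0.006], [0.006, 0.0, -1.0]] [-0.63252336  0.48313329 -0.0588765   1.02375877 -0.00389657  2.18817482] [-0.76853918  0.44215608 -0.25704345] 0.00028885351464779985
shift mm [-2.4 -1.6 54. ]
```

View pics/w1.png

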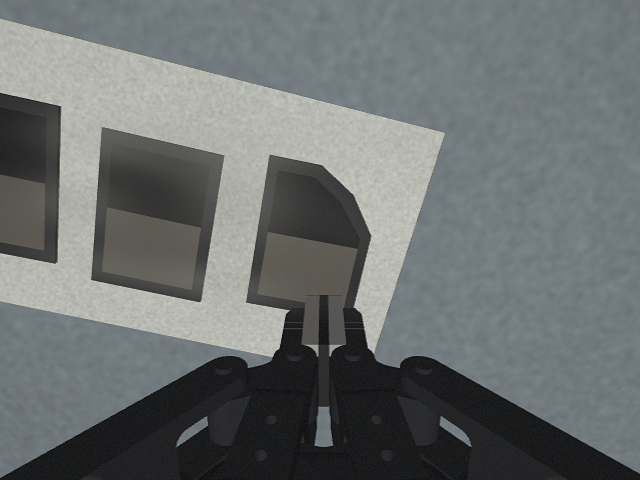

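The wrist view shows the broken plate at (310,230) as the last in the row, with the closed fingertips at (323,296) and camera parallax between them. That agrees with the measurement, so I'll descend the last 54 mm and hold.

```bash
python3 -m inch '[[1,-2,-2,15,0,0,0],[1,0,0,15,0,0,0],[1,0,0,15,0,0,0],[1,0,0,7,0,0,0],[1,0,0,0,0,0,0],[1,0,0,0,0,0,0],[1,0,0,0,0,0,0],[1,0,0,0,0,0,0]]'
python3 to.py .5496 -.302 .034
python3 - <<'E'
from plant import r
import cv2
p=r.snapshot('scene');cv2.imwrite('pics/s1.png',cv2.resize(p['color'][100:280,200:440,::-1],None,fx=3,fy=3))
E
```

```text
time_s: 3.9
tool_pos: [0.5528, -0.3043, 0.0369]
eef_rot: [0.811, -0.585, 0.006, 0.002]
force: [-0.2, 0.9, 0.9]
finger_gap: -0.0001
3.9 [ 0.55283372 -0.30427761  0.03692966] [[0.315, -0.949, 0.007], [-0.949, -0.315, -0.01], [0.012, -0.004, -1.0]] [-0.62832959  0.52770539 -0.12232153  0.90858138 -0.00403509  2.19274398] [-0.15934782  0.89063766  0.93383331] -9.05936588274881e-05
shift mm [-3.2  2.4  2.9]
```

View pics/s1.png

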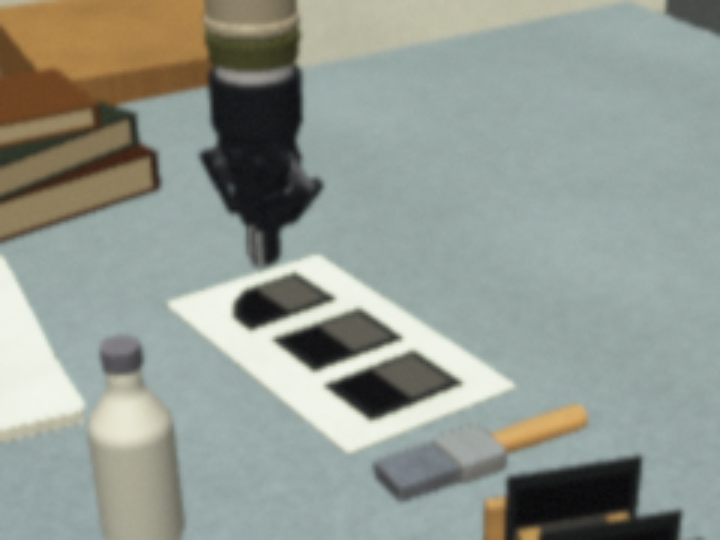

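The tips show at crop (263,265) and the plate's middle at about (285,302). I'll check this against the projection while holding.

```bash
python3 - <<'E'
import pickle,numpy as np
from h import *
p=pickle.load(open('scene.pkl','rb'))
for X in [(.5528,-.3043,.0369),(.5496,-.302,.0055),(.5340,-.2111,.0055)]:
    c=p['R']@np.array(X)+p['t'];u=p['fx']*c[0]/c[2]+p['cx'];v=p['fy']*c[1]/c[2]+p['cy'];print((u-200)*3,(v-100)*3)
# plate outline corners in scene crop -> world
print(ray(p,np.array([[333,298],[296,271]])/3+[200,100],.0055))
E
python3 -m inch '[[1,0,0,0,0,0,0],[1,0,0,0,0,0,0],[1,0,0,0,0,0,0],[1,0,0,0,0,0,0],[1,0,0,0,0,0,0],[1,0,0,0,0,0,0],[1,0,0,0,0,0,0],[1,0,0,0,0,0,0]]'
```

```text
264.022372824112 264.2391785984489
270.51693857918684 296.32047375327204
335.3095978192266 334.93635430766636
[[ 0.5041225  -0.27004032  0.0055    ]
 [ 0.50782558 -0.33385576  0.0055    ]]
time_s: 4.95
tool_pos: [0.553, -0.3044, 0.0373]
eef_rot: [0.811, -0.585, 0.006, 0.002]
force: [0.4, -0.1, -0.0]
finger_gap: 0.0002
```

The tip projection matches, and the plate's near edge gives a middle of about (0.551, -0.300), so the scene view agrees. I'll hold longer, then rise.

```bash
python3 -m inch '[[1,0,0,0,0,0,0],[1,0,0,0,0,0,0],[1,0,0,0,0,0,0],[1,0,0,0,0,0,0],[1,0,0,0,0,0,0],[1,0,0,0,0,0,0],[1,0,0,0,0,0,0],[1,0,0,0,0,0,0]]'
python3 -m inch '[[1,0,0,-20,0,0,0],[1,0,0,-30,0,0,0],[1,0,0,-30,0,0,0],[1,0,0,-30,0,0,-0.15],[1,0,0,-30,0,0,-0.15],[1,0,0,-15,0,0,-0.15],[1,0,0,0,0,0,-0.15],[1,0,0,0,0,0,0]]'
python3 to.py .552 .153 .2
```

```text
time_s: 5.95
tool_pos: [0.5531, -0.3044, 0.0374]
eef_rot: [0.811, -0.585, 0.006, 0.002]
force: [-0.7, 1.1, -0.1]
finger_gap: 0.0002
time_s: 6.95
tool_pos: [0.5513, -0.3024, 0.1971]
eef_rot: [0.95, -0.311, 0.005, 0.004]
force: [-0.2, -0.7, -0.8]
finger_gap: -0.0
6.95 [ 0.55129487 -0.30240315  0.19707151] [[0.806, -0.591, 0.007], [-0.591, -0.806, -0.01], [0.012, 0.004, -1.0]] [-0.62735511  0.41938442  0.11661166  1.25611324 -0.00402157  1.57617116] [-0.20820411 -0.67952437 -0.77269297] -5.8623183388390895e-06
shift mm [-268.7 -367.6   -7.6]
```

```bash
python3 -m inch '[[1,-28,-38,-1,0,0,0],[1,-28,-38,-1,0,0,0],[1,-28,-38,-1,0,0,0],[1,-28,-38,-1,0,0,0],[1,-28,-38,-1,0,0,0],[1,-28,-38,-1,0,0,0],[1,-28,-38,-1,0,0,0],[1,0,0,0,0,0,0]]'
python3 to.py .552 .153 .2
```

```text
time_s: 7.95
tool_pos: [0.5531, 0.0368, 0.1977]
eef_rot: [0.946, -0.325, 0.004, 0.004]
force: [-0.2, -0.6, -0.6]
finger_gap: 0.0002
7.95 [0.55308603 0.03681713 0.1977429 ] [[0.789, -0.614, 0.005], [-0.614, -0.789, -0.009], [0.01, 0.004, -1.0]] [-0.07347705  0.28103734 -0.08073437  1.20355126 -0.0089263   2.15877765] [-0.21675143 -0.60818487 -0.5884326 ] 0.0001893995858911701
shift mm [-72.2 -91.   -3.3]
```

```bash
python3 -m inch '[[1,-18,-23,0,0,0,0],[1,-18,-23,0,0,0,0],[1,-18,-23,0,0,0,0],[1,-18,-22,0,0,0,0],[1,0,0,0,0,0,0],[1,0,0,0,0,0,0],[1,0,0,0,0,0,0],[1,0,0,0,0,0,0]]'
python3 to.py .552 .153 .108
python3 - <<'E'
from plant import r
import cv2
p=r.snapshot('wrist');cv2.imwrite('pics/w2.png',p['color'][:,:,::-1])
E
```

```text
time_s: 8.95
tool_pos: [0.5534, 0.1484, 0.1945]
eef_rot: [0.942, -0.335, 0.003, 0.006]
force: [-0.4, -0.1, 0.1]
finger_gap: -0.0
8.95 [0.55338237 0.14844653 0.19450463] [[0.776, -0.631, 0.002], [-0.631, -0.776, -0.013], [0.01, 0.009, -1.0]] [ 0.12902486  0.32242298 -0.03158218  1.2163233  -0.01328995  2.38221317] [-0.42350038 -0.05567137  0.10426514] -4.906008768241992e-05
shift mm [-4.8 -3.4 86.4]
```

View pics/w2.png

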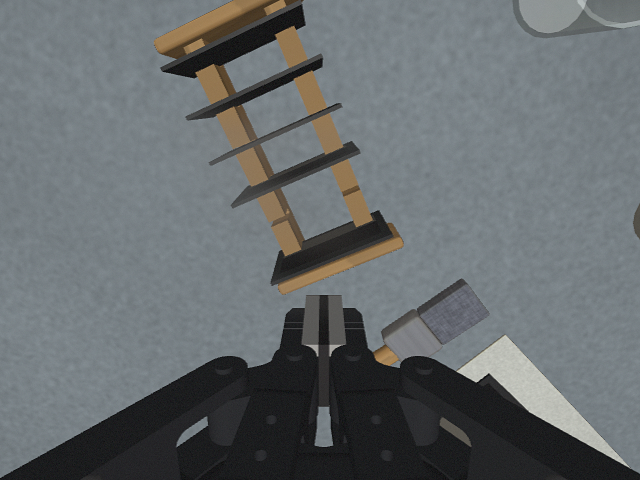

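The wrist view shows the free slot's notches at about (281,220) and (351,190), between the standing plates at rows 175 and 250. I'll triangulate them and descend partway.

```bash
python3 - <<'E'
from plant import r
from h import *
p=r.snapshot('wrist')
a=ray(p,[[281,220],[351,190]],.035);print(a,a.mean(0))
b=ray(p,[[234,206],[358,149],[272,283],[382,213]],.077);print(b)
E
python3 -m inch '[[1,-5,-3,10,0,0,0],[1,0,0,15,0,0,0],[1,0,0,15,0,0,0],[1,0,0,10,0,0,0],[1,0,0,0,0,0,0],[1,0,0,0,0,0,0],[1,0,0,0,0,0,0],[1,0,0,0,0,0,0]]'
python3 to.py .552 .153 .108
```

```text
[[0.52619769 0.16478762 0.035     ]
 [0.58198137 0.14925209 0.035     ]] [0.55408953 0.15701985 0.035     ]
[[0.51933039 0.19774557 0.077     ]
 [0.60413139 0.17561593 0.077     ]
 [0.502287   0.14103944 0.077     ]
 [0.59115696 0.13296447 0.077     ]]
time_s: 10.05
tool_pos: [0.551, 0.1537, 0.1404]
eef_rot: [0.942, -0.335, 0.003, 0.006]
force: [-0.1, -0.2, 0.4]
finger_gap: 0.0
10.05 [0.55102897 0.15365906 0.14042315] [[0.776, -0.631, 0.001], [-0.63, -0.776, -0.013], [0.009, 0.009, -1.0]] [ 0.13866267  0.35044321 -0.12777668  1.09297891 -0.01325268  2.391712  ] [-0.11166653 -0.1991737   0.44212926] 7.690557556768545e-06
shift mm [ 0.9 -0.4 32.4]
```

The wrist estimate is (0.554, 0.157) and the top camera's is (0.552, 0.153), so I'll aim between them and descend.

```bash
python3 -m inch '[[1,0,-2,8,0,0,0],[1,0,0,8,0,0,0],[1,0,0,8,0,0,0],[1,0,0,8,0,0,0],[1,0,0,0,0,0,0],[1,0,0,0,0,0,0],[1,0,0,0,0,0,0],[1,0,0,0,0,0,0]]'
python3 to.py .552 .1545 .108
python3 - <<'E'
from plant import r
import cv2
from h import *
p=r.snapshot('top');cv2.imwrite('pics/t2.png',cv2.resize(p['color'][220:360,130:320,::-1],None,fx=4,fy=4))
p=r.snapshot('scene');cv2.imwrite('pics/s2.png',cv2.resize(p['color'][180:360,330:530,::-1],None,fx=3,fy=3))
E
```

```text
time_s: 11.05
tool_pos: [0.5526, 0.1549, 0.1063]
eef_rot: [0.942, -0.335, 0.003, 0.006]
force: [-0.3, 0.8, -0.3]
finger_gap: 0.0
11.05 [0.55260975 0.15486598 0.10634693] [[0.776, -0.631, 0.002], [-0.631, -0.776, -0.013], [0.01, 0.009, -1.0]] [ 0.1403954   0.37789865 -0.17595256  1.01692708 -0.01328162  2.39348428] [-0.25311567  0.84542198 -0.31021731] 2.9645354970919454e-05
shift mm [-0.2  0.7 -1.6]
```

View pics/s2.png

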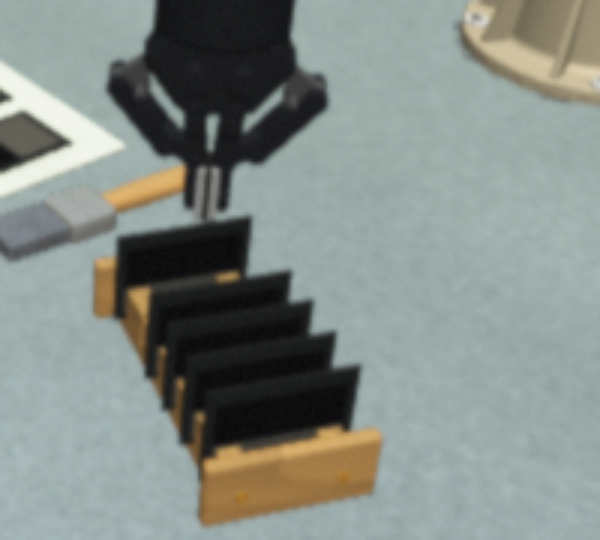

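The fingertips at (206,215) sit over the gap. Interpolating the neighbouring top edges puts the slot mouth at (203,257), and 29 mm above that projects to about (204,217), so this matches. I'll hold still, then hand in.

```bash
python3 -m inch '[[1,0,0,0,0,0,0],[1,0,0,0,0,0,0],[1,0,0,0,0,0,0],[1,0,0,0,0,0,0],[1,0,0,0,0,0,0],[1,0,0,0,0,0,0],[1,0,0,0,0,0,0],[1,0,0,0,0,0,0]]'
python3 to.py .552 .1545 .108; python3 -c "
from plant import r
print(r.close_job())"
```

```text
time_s: 12.15
tool_pos: [0.5527, 0.1549, 0.1066]
eef_rot: [0.942, -0.335, 0.003, 0.006]
force: [-1.4, 0.6, 0.6]
finger_gap: -0.0001
12.15 [0.55274266 0.15486687 0.10658932] [[0.776, -0.631, 0.002], [-0.631, -0.776, -0.013], [0.01, 0.009, -1.0]] [ 0.14037597  0.37756471 -0.17581404  1.01691877 -0.01330384  2.39350145] [-1.4386308   0.60915923  0.58478824] -0.00010930694483443356
shift mm [-0.3  0.8 -1.4]
the job is handed in; nothing more can be done
None
```

The arm did both pointings with the gripper closed. I handed the job in at 12.15 s, still pointing at the free slot; no verdict is reported.

- **Broken plate:** The fingertips held about 31 mm above the plate's middle, roughly 4 mm off it horizontally, for a little over 2 s. I then rose to about 0.2 m and crossed at that height, well above the whole plates.
- **Free slot:** The tips finished at (0.553, 0.155, 0.107), about 30 mm above the level of the standing plates' top edges. That puts the grasp point about 49 mm above it, against the 70 mm limit.

**Checks that disagreed:** The top and wrist cameras placed the slot's middle about 4 mm apart, at y = 0.153 and 0.157. I aimed between them, which is well inside the 13 mm limit. The scene camera picture agreed with the final position.

**Contact:** The wrist force readings stayed within about 2 N, varying in sign, and looked like sensor noise. I saw no sign of contact, but I did not re-measure the plates and other things at the end.

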